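# Flip a culture dish over the edge of the light pad for colony counting

## Task

The culture dish lying lid up on the bench beside the lit counting pad has to be counted through its base, so it must lie lid down on the pad. Without gripping or picking it up, push the dish gently with the fingertips against the edge of the pad and work its near side up until it stands on its rim against that edge and flips over onto the pad; then push it flat along the pad until the whole dish lies inside the ruled square. Do not press hard on the dish, it is thin plastic, and leave the other things on the bench where they are.

Things in the scene. Friction and masses are not known exactly. Their poses are not given: they have to be found in the camera images.
- culture_dish: Round clear petri dish with lid and agar, 61 mm across, 15 mm high, about 30 g, one loose piece, cracks if pressed with over 35 N. Origin: centre of its underside; z points out through the lid (down when flipped). The lid's 61 mm rim spans 4 to 15 mm above the underside; the base below is 58 mm across, so the lid rim is a small step all round. Starts 20 to 50 mm clear of the pad's long side; the only dish lying lid up.
- dish_middle (a point): The middle of the culture dish, half-way up its 15 mm height on its axis.
- light_pad: Flat slab, aluminium frame and lit white top, 160 mm (its x) by 200 mm (its y), 14 mm high, square upright sides, fixed to the bench. Origin: centre of its underside, z up. Its 200 mm long side at x = -80 mm faces the culture dish; its x axis points from that side across the pad, the way the dish is to be flipped. The top is flat and empty.
- field (a point): Centre of the ruled square on the light pad's top (14 mm above the bench). The square is 92 mm by 92 mm over its outer lines, parallel to the pad's sides, drawn in thin grey lines 10 mm apart; nothing is raised. Axes as the light pad's.
- edge (a point): Middle of the top edge of the pad's long side facing the dish (14 mm above the bench, 80 mm from the square's centre). Axes as the light pad's.
- marker: Bystander: a marker pen, 135 mm long and 17 mm thick, lying on the bench beyond the far long side of the pad. Origin at the centre of its underside.
- dropper: Bystander: a brown dropper bottle with a black bulb, 29 mm across and 92 mm high, standing to the right of the pad and the dish, seen along the direction of the flip. Origin at the centre of its underside.
- cup: Bystander: a specimen cup with an orange screw lid, 62 mm across and 71 mm high, standing to the right of the pad, seen along the direction of the flip. Origin at the centre of its underside.
- timer: Bystander: a white minute timer, 76 by 74 by 18 mm, lying face up on the bench to the left of the pad. Origin at the centre of its underside.
Things that resemble listed ones, but are neither listed nor needed, are in the scene too. What is shaped like the culture_dish but purple or red is not meant.

How it is judged:
By the outcome, as a careful person would: the job done as asked, in the order asked, and still so for the second after the job is handed in, with the robot touching nothing.
It also fails if it takes over 64 s, if anything falls off the work surface, if the arm or the gripper's body presses on something with over 40 N, if the wrist force passes 120 N, or if a joint passes its speed limit or range.

## Robot

A 7-joint arm with a two-finger parallel gripper is mounted at the origin on a cart in front of the work surface, level with it; the furniture and walls round the work are solid. World frame = base frame: x ahead of the robot, y to its left, z up, the work surface at z = 0. Lengths are in m, angles in rad, forces in N, time in s.
With the tool pointing down it reaches from about 0.425 to 0.925 m from the base axis. Payload 6.8 kg.
Tool frame: the origin (TCP) lies on the centre line of the jaws, within the pads' length; the fingertips stand 19 mm ahead of it and the grasp point (between the pads) is the TCP; z points along the fingers, x is the direction in which the jaws open and shut, and the axes are right-handed (so a half turn about z gives the same grasp; the last joint's range is limited). The gripper opens to 88 mm and grips with 3 to 60 N. Pads are 20 mm wide; open, the fingers measure 115 mm over their backs; the gripper's body (75 mm by 178 mm) begins 61 mm behind the grasp point.
Start: joints at [-1.245, 0.477, 0.022, 1.555, -0.011, 1.109, -0.083], TCP at [0.284, 0.612, 0.213] pointing down, gripper open.
Joint ranges: [-2.96, 2.96], [-0.34, 2.1], [-1.41, 1.46], [0.24, 2.44], [-1.37, 4.51], [0.17, 1.92], [-2.96, 2.96]. Speed limits (rad/s): [2.39, 2.39, 3.14, 3.14, 3.14, 3.14, 3.14].

## Interface

Orientations are given as a unit quaternion [x, y, z, w].
In Python, from cell import bot gives the robot as it stands.
- The arm moves only by the shell command python3 -m handwheel 'ROWS'. ROWS is JSON, a list that holds one entry, the list of rows, each a list of 5 numbers: the opening, from 0 (shut) to 1 (fully open), then the shift along the tool's x, y, z in cm, then the turn about the tool's z in rad. A call has 1 to 20 rows; each row is the pose to reach, as a shift and turn from the pose measured when the call began, along the tool's axes at that moment; what a row does not reach only later rows make up. A row lasts 1/12 s, in which the tool goes at most 41.7 mm and 7.16 degrees, less where a joint would pass 70% of its speed; a pose out of reach is approached as far as the arm can. A call with a gripper value outside its range is refused whole. The fingers move at their own pace and stop on an object; the grip force is fixed at half the most. Time passes only in rows, so rows that repeat a pose let the fingers close. It gives the time, the measured TCP pose, the force and the opening at its end, in the units of the state.
- bot.state(): the state, without advancing time (a new reading comes with each control period).
- bot.snapshot(name): name is "scene" or "top" or "wrist"; returns a dict with "pixels" (480x640x3 uint8, red, green, blue), "fx", "fy", "cx", "cy" (pixels), "rvec" (rotation vector, rad) and "tvec" (3), from world to camera coordinates, as OpenCV has them. Camera axes: x right, y down, z forward; pixel columns grow to the right and rows downward; lengths in m; the calibration is good to about 2 mm. A picture is of the moment at which its call begins. There is no depth.
- bot.close_job(): hands the job in, once; it reports no verdict.
The state is a dict: "t": time; "joint_pos": joint angles; "qvel": joint speeds; "tau": joint torques, N m; "tool_pos": TCP position; "orientation": TCP orientation; "contact_force": force on the tool from outside, world axes, zero at the start; "wrist_torque": the same for the moment, N m; "opening": finger opening in m.
Only numpy, scipy, OpenCV 4.12 (cv2) and the standard library are available. Lean on these libraries where they do the work, as an engineer would, in place of code of your own. Each camera call takes 0.05 s, during which the arm holds its last target. There are 200 camera calls.

## Working session

There is one attempt and no reset: what is moved stays moved. The work goes in short steps, Python scripts to look and compute and a shell command to move; the robot and the scene stay as the last step left them, time stands still between calls to the robot, and variables do not carry over. Pictures are saved under pics/ and viewed, about 8 in all and at most 12, crops included, and the job is handed in when it is done.

```bash
mkdir -p pics; ls
cat > h.py <<'E'
from cell import bot
import numpy as np, cv2
from scipy.spatial.transform import Rotation as R
def snap(n,f=None):
    s=bot.snapshot(n)
    if f: cv2.imwrite('pics/'+f+'.png',np.ascontiguousarray(s['pixels'][:,:,::-1]))
    return s
def px2w(s,uv,z):
    M=R.from_rotvec(np.array(s['rvec']).ravel()).as_matrix(); t=np.array(s['tvec']).ravel()
    c=-M.T@t; out=[]
    for u,v in uv:
        d=M.T@np.array([(u-s['cx'])/s['fx'],(v-s['cy'])/s['fy'],1]); out.append(c+d*(z-c[2])/d[2])
    return np.array(out)
def w2px(s,P):
    P=np.atleast_2d(P); K=np.array([[s['fx'],0,s['cx']],[0,s['fy'],s['cy']],[0,0,1.]])
    return cv2.projectPoints(P.astype(float),np.array(s['rvec'],float),np.array(s['tvec'],float),K,None)[0][:,0]
E
python3 - <<'E'
from h import *
s=snap('scene','scene');t=snap('top','top')
for q in(s,t):
    M=R.from_rotvec(np.array(q['rvec']).ravel()).as_matrix();print(-M.T@np.array(q['tvec']).ravel(),M[2],q['fx'])
print(bot.state())
E
```

```text
pics
[ 0.02412025 -0.5694389   0.71772332] [ 0.55146579  0.51049123 -0.65976071] 434.355369620177
[ 0.33585947 -0.06283232  1.47452193] [ 0.16270347  0.00569314 -0.98665859] 522.9624427154723
{'t': 0.1, 'joint_pos': array([-1.24511209,  0.47769011,  0.0223117 ,  1.55629347, -0.01150762,
        1.10933249, -0.08310223]), 'qvel': array([ 0.00123079, -0.00076039, -0.0002692 , -0.00178361, -0.0020769 ,
        0.00205559,  0.00017203]), 'tau': array([ 4.82393196e-03, -5.84092426e+01,  1.54042114e+00, -2.73308194e+01,
       -5.41523891e-02,  1.32087854e-02,  5.52546442e-05]), 'tool_pos': array([0.28346933, 0.61199412, 0.21182166]), 'orientation': array([ 8.42694512e-01,  5.38391421e-01, -6.46139901e-04,  4.68308674e-04]), 'contact_force': array([-0.30351983,  0.01155284,  0.91484611]), 'wrist_torque': array([ 0.04287615,  0.00396152, -0.04667233]), 'opening': 0.08815218492757174}
```

View pics/top.png

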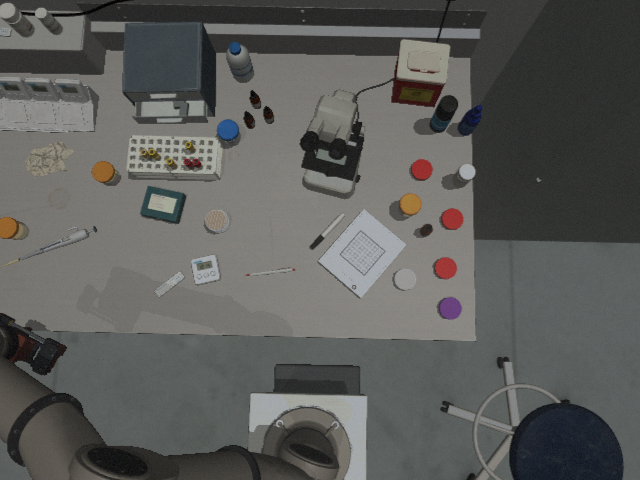

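View pics/scene.png

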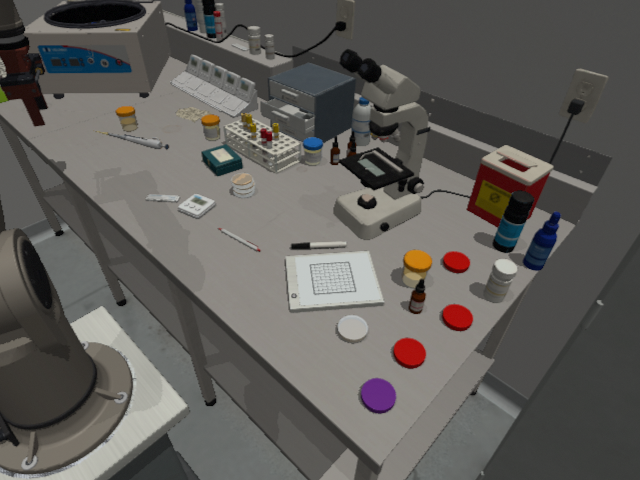

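Candidates: the white dish at top (404,279) beside the pad; a stack of dishes at (217,221), which is far away; red dishes at (422,170), (452,218) and (445,268); a purple one at (450,308). By the description I pick (404,279), and I'll check it in a close crop.

Run:
```python
from h import *
t=snap('top'); s=snap('scene')
a=cv2.resize(t['pixels'][195:315,305:465],None,fx=5,fy=5,interpolation=cv2.INTER_CUBIC)[:,:,::-1]
b=cv2.resize(s['pixels'][240:345,270:430],None,fx=5,fy=5,interpolation=cv2.INTER_CUBIC)[:,:,::-1]
cv2.imwrite('pics/c1.png',a);cv2.imwrite('pics/c2.png',b)
```

```text
(no output)
```

View pics/c1.png

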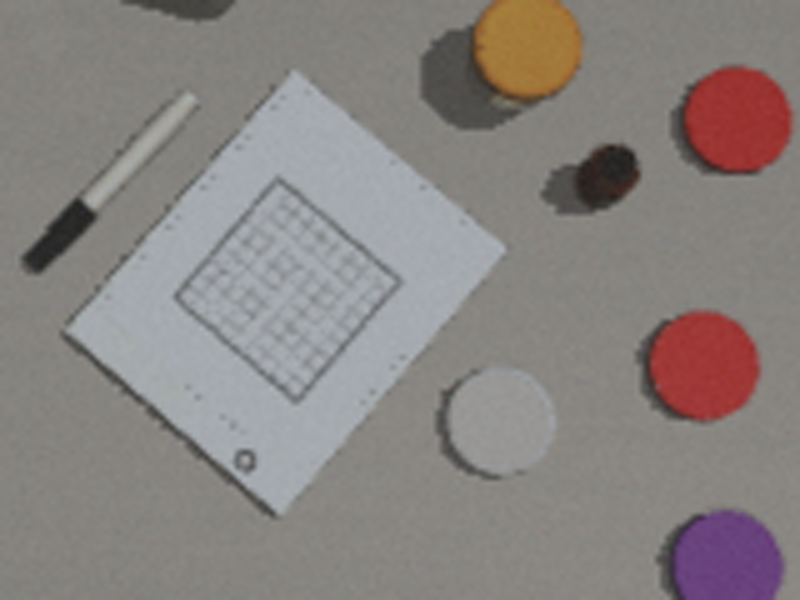

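View pics/c2.png

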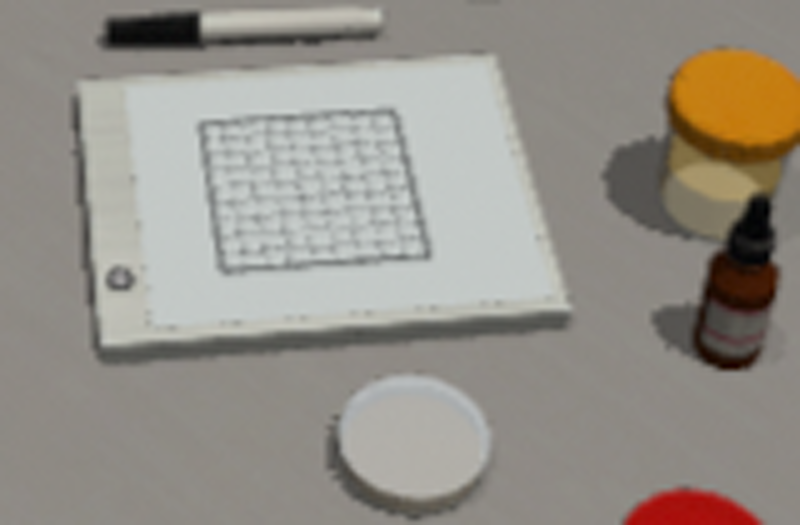

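The crops confirm the choice: a pale dish at c1 (501,421), lying alone next to the pad's long side, which runs (505,247)–(278,517). Next I'll work out world positions.

Run:
```python
from h import *
t=snap('top'); s=snap('scene')
T=lambda L:[((u+.5)/5-.5+305,(v+.5)/5-.5+195) for u,v in L]
S=lambda L:[((u+.5)/5-.5+270,(v+.5)/5-.5+240) for u,v in L]
pad=px2w(t,T([(293,72),(505,247),(278,517),(65,331)]),.014); sq=px2w(t,T([(280,178),(400,282),(298,403),(177,298)]),.014)
pad2=px2w(s,S([(80,80),(497,55),(571,310),(100,347)]),.014); sq2=px2w(s,S([(200,122),(395,110),(430,258),(222,271)]),.014)
# order far-right? print edges
for p in (pad,sq,pad2,sq2):
    print(p.mean(0).round(4),[np.linalg.norm(p[i]-p[(i+1)%4]).round(4) for i in range(4)],[np.degrees(np.arctan2(*(p[(i+1)%4]-p[i])[1::-1])).round(1) for i in range(4)])
d=px2w(t,T([(501,420)]),.015)[0]; d2=px2w(s,S([(414,438)]),.015)[0]; print('dish',d,d2)
f=(pad.mean(0)+sq.mean(0)+sq2.mean(0)+pad2.mean(0))/4; print('field',f)
st=bot.state(); print(R.from_quat(st['orientation']).as_matrix().round(3),st['tool_pos'])
print(px2w(t,T([(530,45)]),.071),px2w(t,T([(617,158)]),.09))
```

```text
[ 0.5379 -0.1398  0.014 ] [np.float64(0.156), np.float64(0.1995), np.float64(0.1579), np.float64(0.1974)] [np.float64(-129.1), np.float64(140.8), np.float64(50.1), np.float64(-39.7)]
[ 0.5381 -0.1415  0.014 ] [np.float64(0.0898), np.float64(0.0897), np.float64(0.0899), np.float64(0.0903)] [np.float64(-130.3), np.float64(140.9), np.float64(50.0), np.float64(-39.2)]
[ 0.5396 -0.1419  0.014 ] [np.float64(0.1987), np.float64(0.1585), np.float64(0.1991), np.float64(0.1602)] [np.float64(-40.0), np.float64(-130.0), np.float64(140.5), np.float64(49.8)]
[ 0.5402 -0.1407  0.014 ] [np.float64(0.0907), np.float64(0.0915), np.float64(0.0902), np.float64(0.0909)] [np.float64(-40.1), np.float64(-129.8), np.float64(139.5), np.float64(50.5)]
dish [ 0.46732753 -0.26094114  0.015     ] [ 0.46690574 -0.26240622  0.015     ]
field [ 0.53896061 -0.14097227  0.014     ]
[[ 0.42   0.907 -0.   ]
 [ 0.907 -0.42  -0.001]
 [-0.001  0.    -1.   ]] [0.28365846 0.61230303 0.21234286]
[[ 0.6690697  -0.26928856  0.071     ]] [[ 0.60322107 -0.31320301  0.09      ]]
```

```bash
python3 -m handwheel '[[[0.23,-30.7,43.6,0,0.9],[0.23,-30.7,43.6,0,0.9],[0.23,-30.7,43.6,0,0.9],[0.23,-30.7,43.6,0,0.9],[0.23,-30.7,43.6,0,0.9],[0.23,-30.7,43.6,0,0.9],[0.23,-30.7,43.6,0,0.9],[0.23,-30.7,43.6,0,0.9],[0.23,-30.7,43.6,0,0.9],[0.23,-30.7,43.6,0,0.9],[0.23,-30.7,43.6,0,0.9],[0.23,-30.7,43.6,0,0.9],[0.23,-30.7,43.6,0,0.9],[0.23,-78.4,51.5,0,1.833],[0.23,-78.4,51.5,0,1.833],[0.23,-78.4,51.5,0,1.833],[0.23,-78.4,51.5,0,1.833],[0.23,-78.4,51.5,0,1.833],[0.23,-78.4,51.5,0,1.833],[0.23,-78.4,51.5,0,1.833]]]'
cat >> h.py <<'E'
F=np.array([.539,-.141,.0]); A=np.radians(50.); U=np.array([[np.cos(A),np.sin(A),0],[-np.sin(A),np.cos(A),0],[0,0,1]])
def go(px,py,z,yaw=-40.):
    "pad coords target (mm, z of TCP mm) -> shift in tool axes cm, turn"
    s=bot.state(); M=R.from_quat(s['orientation']).as_matrix()
    w=F+U.T@(np.array([px,py,z])/1000)
    d=M.T@(w-s['tool_pos'])*100
    a=np.degrees(np.arctan2(M[1,0],M[0,0])); tr=(a-yaw+180)%360-180
    print('shift',d.round(2),'turn',np.radians(tr).round(3)); rep()
def rep():
    s=bot.state(); p=U@(s['tool_pos']-F)*1000
    print('pad',p.round(1),'F',(U@s['contact_force']).round(1),'open',round(s['opening'],4),'t',s['t'])
E
python3 -c "
from h import *
go(-210,-22.6,60)"
```

```text
t: 1.97
tool_pos: [0.4717, -0.1323, 0.213]
orientation: [0.949, -0.316, 0.0, -0.0]
contact_force: [0.4, -0.6, 0.4]
opening: 0.02
shift [ 7.02 17.75 15.29] turn 0.054
pad [-36.6  57.2 213. ] F [-0.2 -0.7  0.4] open 0.02 t 1.9667
```

```bash
python3 -m handwheel '[[[0.23,7,17.75,8,0.054],[0.23,7,17.75,8,0.054],[0.23,7,17.75,8,0.054],[0.23,7,17.75,8,0.054],[0.23,7,17.75,8,0.054],[0.23,7,17.75,15.3,0.054],[0.23,7,17.75,15.3,0.054],[0.23,7,17.75,15.3,0.054],[0.23,7,17.75,15.3,0.054]]]'
python3 - <<'E'
from h import *
go(-210,-22.6,20.5)
snap('wrist','w1')
E
```

```text
t: 2.72
tool_pos: [0.4201, -0.3159, 0.0593]
orientation: [0.94, -0.342, -0.001, -0.0]
contact_force: [-0.5, -0.3, 0.7]
opening: 0.0198
shift [ 0.13 -0.04  3.88] turn -0.0
pad [-210.4  -21.4   59.3] F [-0.5  0.2  0.7] open 0.0198 t 2.7167
```

View pics/w1.png

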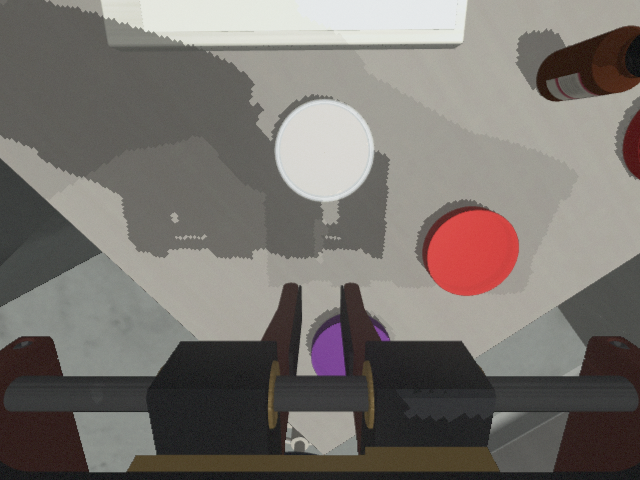

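The wrist view shows the dish at (324,150), the red dish at (471,251), and the purple one at (350,345), right by the fingers. I'll check the clearance to the purple dish.

Run:
```python
from h import *
w=snap('wrist'); t=snap('top')
for n,uv in (('dish',(324,150)),('red',(471,251)),):
    print(n,(U@(px2w(w,[uv],.015)[0]-F)*1000).round(1))
for n,uv in (('purple',(450,308)),('red',(445.3,268)),('dish',(404.9,278.7))):
    print(n,(U@(px2w(t,[uv],.015)[0]-F)*1000).round(1))
s=bot.state()
tip=s['tool_pos']-np.array([0,0,.019]); print('tips px',w2px(w,[tip]))
print('edge line',[(U@(px2w(w,[p],.014)[0]-F)*1000).round(1) for p in ((120,46),(320,45),(460,43))])
```

```text
dish [-134.9  -24.3   15. ]
red [-199.9 -122.6   15. ]
purple [-284.2  -42.3   15. ]
red [-204.1 -119.8   15. ]
dish [-138.3  -22.2   15. ]
tips px [[323.31688814 280.99849142]]
edge line [array([-78.4,  90.8,  14. ]), array([-77.8, -21.8,  14. ]), array([ -76.8, -100.5,   14. ])]
```

```bash
python3 -m handwheel '[[[0.23,0.2,0,3.85,0],[0.23,0.2,0,3.85,0],[0.23,0.2,0,3.85,0],[0.23,0.2,-2.5,3.85,0],[0.23,0.2,-3,3.85,0],[0.23,0.2,-3.4,3.85,0],[0.23,0.2,-3.8,3.85,0],[0.23,0.2,-4.2,3.85,0],[0.23,0.2,-4.6,3.85,0],[0.23,0.2,-5,3.85,0],[0.23,0.2,-5.3,3.85,0],[0.23,0.2,-5.5,3.85,0],[0.23,0.2,-5.6,3.85,0],[0.23,0.2,-5.7,3.85,0]]]'
python3 -c "
from h import *
rep()"
```

```text
t: 4.03
tool_pos: [0.4609, -0.2744, 0.0235]
orientation: [0.94, -0.342, 0.002, 0.0]
contact_force: [0.6, -0.1, -0.5]
opening: 0.0202
pad [-152.4  -25.9   23.5] F [ 0.3 -0.6 -0.5] open 0.0202 t 4.0333
```

```bash
python3 -m handwheel '[[[0.23,-0.15,0.1,0.27,0],[0.23,-0.15,0.1,0.27,0],[0.23,-0.15,-0.1,0.27,0],[0.23,-0.15,-0.2,0.27,0],[0.23,-0.15,-0.3,0.27,0],[0.23,-0.15,-0.4,0.27,0]]]'
python3 -c "
from h import *
rep(); snap('wrist','w2')"
```

```text
t: 4.53
tool_pos: [0.4625, -0.2703, 0.0208]
orientation: [0.94, -0.342, 0.002, 0.0]
contact_force: [-0.1, 0.7, 0.6]
opening: 0.0201
pad [-148.2  -24.5   20.8] F [0.5 0.5 0.6] open 0.0201 t 4.5333
```

View pics/w2.png

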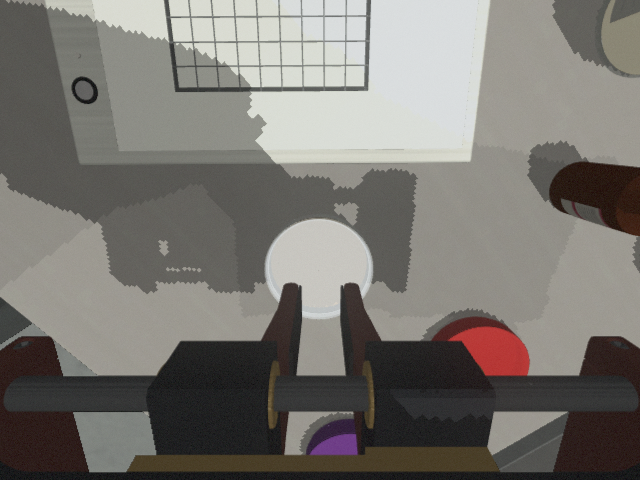

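Run:
```python
from h import *
w=snap('wrist')
P=lambda p,z:(U@(px2w(w,[p],z)[0]-F)*1000).round(1)
print('far',P((319,219),.015),'near top',P((319,313),.015),'near(low)',P((319,318),.004),'L',P((265,268),.015),'R',P((373,268),.015))
M=R.from_rotvec(np.array(w['rvec']).ravel()).as_matrix();c=-M.T@np.array(w['tvec']).ravel();print('cam',(U@(c-F)*1000).round(1),(U@M[2]).round(2))
for z in (2,8,15,20,30): print('tip z',z,P((290,285),z/1000),P((298,285),z/1000))
print('edge',P((270,152),.014),P((270,162),0.0))
```

```text
far [-106.5  -23.1   15. ] near top [-162.2  -23.1   15. ] near(low) [-171.7  -23.1    4. ] L [-134.3    6.7   15. ] R [-134.3  -53.    15. ]
cam [-64.1 -23.4 192.5] [-0.3  -0.   -0.95]
tip z 2 [-150.5   -5.6    2. ] [-150.5  -10.4    2. ]
tip z 8 [-147.7   -6.2    8. ] [-147.7  -10.8    8. ]
tip z 15 [-144.6   -6.8   15. ] [-144.6  -11.3   15. ]
tip z 20 [-142.3   -7.3   20. ] [-142.3  -11.7   20. ]
tip z 30 [-137.8   -8.2   30. ] [-137.8  -12.3   30. ]
edge [-72.3   1.5  14. ] [-78.2   3.6   0. ]
```

Run:
```python
from h import *
s=snap('scene');w=snap('wrist')
b=cv2.resize(s['pixels'][240:360,270:430],None,fx=3,fy=3,interpolation=cv2.INTER_CUBIC)
c=w['pixels'][120:360,200:460]
t=snap('top'); d=cv2.resize(t['pixels'][235:315,360:440],None,fx=3,fy=3,interpolation=cv2.INTER_CUBIC)
im=np.zeros((600,760,3),np.uint8); im[:360,:480]=b; im[360:600,:260]=c; im[360:600,270:510]=d
cv2.imwrite('pics/m1.png',im[:,:,::-1]); rep()
```

```text
pad [-148.4  -24.4   20.8] F [-0.3 -0.7  0.7] open 0.0199 t 4.7833
```

View pics/m1.png

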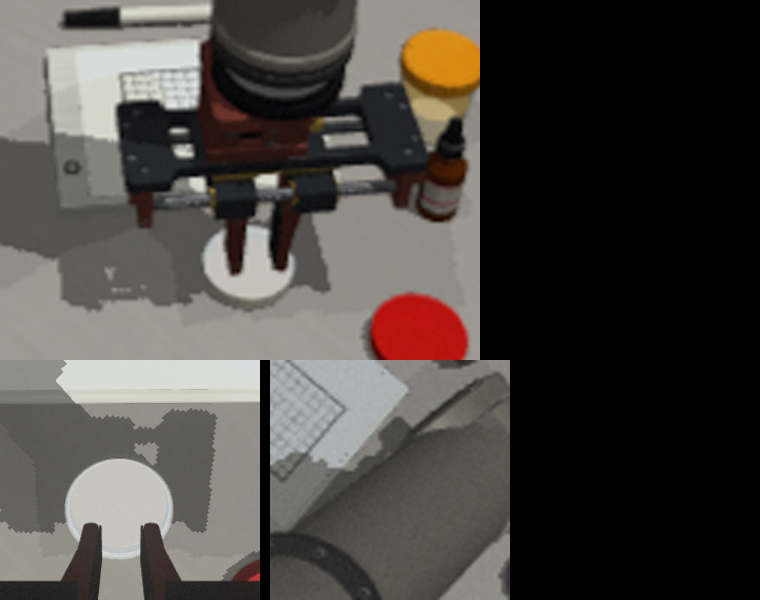

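Run:
```python
from h import *
s=snap('scene');w=snap('wrist'); st=bot.state()
def ray(q,uv):
    a=px2w(q,[uv],0)[0];b=px2w(q,[uv],.1)[0];return a,(b-a)/.1
for uw,us in (((290,285),(348,330.5)),((350,285),(363.5,329))):
    a,d=ray(w,uw);b,e=ray(s,us)
    k=np.linalg.lstsq(np.c_[d,-e],b-a,rcond=None)[0];p=a+d*k[0];q=b+e*k[1]
    print((U@(p-F)*1000).round(1),(U@(q-F)*1000).round(1))
M=R.from_quat(st['orientation']).as_matrix()
for l in (0,.005,.010,.019):
  for x in(-.015,.015):
    P=st['tool_pos']+M@np.array([x,0,l]);print(l,x,w2px(s,P).round(1),w2px(w,P).round(1))
print(st['joint_pos'].round(3))
print(M.round(3))
```

```text
[-145.    -6.8   15. ] [-146.5  -12.8   15. ]
[-145.3  -40.6   14.4] [-145.7  -44.1   14.9]
0 -0.015 [[346.7 329.7]] [[294.1 295.1]]
0 0.015 [[361.7 328.5]] [[348.8 295.1]]
0.005 -0.015 [[346.5 331.2]] [[294.8 291.2]]
0.005 0.015 [[361.5 330. ]] [[348.1 291.2]]
0.01 -0.015 [[346.4 332.8]] [[295.4 287.4]]
0.01 0.015 [[361.3 331.6]] [[347.4 287.4]]
0.019 -0.015 [[346.1 335.5]] [[296.5 281.1]]
0.019 0.015 [[360.9 334.3]] [[346.3 281.1]]
[-0.013  0.584  0.553  2.063 -0.516  0.627  0.194]
[[ 0.767 -0.642  0.003]
 [-0.642 -0.767 -0.001]
 [ 0.004 -0.001 -1.   ]]
```

The fingertips look as if they end on the lid (about z=15), not beside the rim. I'll back off and find the true tip height by touching the bench gently.

```bash
python3 -m handwheel '[[[0.23,0,0,-2,0],[0.23,0,0,-3,0],[0.23,0,0,-3,0],[0.23,0,3,-3,0],[0.23,0,5.5,-3,0],[0.23,0,5.5,-3,0],[0.23,0,5.5,-3,0],[0.23,0,5.5,-1.5,0],[0.23,0,5.5,0,0],[0.23,0,5.5,0,0],[0.23,0,5.5,0,0],[0.23,0,5.5,0,0]]]'
python3 - <<'E'
from h import *
go(-205,-23.5,17)
s=snap('scene');b=cv2.resize(s['pixels'][240:400,270:430],None,fx=3,fy=3,interpolation=cv2.INTER_CUBIC)
w=snap('wrist')
im=np.zeros((480,800,3),np.uint8); im[:,:480]=b; im[:240,490:800]=w['pixels'][120:360,170:480]
cv2.imwrite('pics/m2.png',im[:,:,::-1])
E
```

```text
t: 5.88
tool_pos: [0.4275, -0.3123, 0.021]
orientation: [0.94, -0.341, 0.002, 0.0]
contact_force: [-0.1, 0.3, 0.2]
opening: 0.02
shift [-0.12  0.21  0.4 ] turn 0.002
pad [-202.9  -24.7   21. ] F [0.1 0.3 0.2] open 0.02 t 5.8833
```

View pics/m2.png

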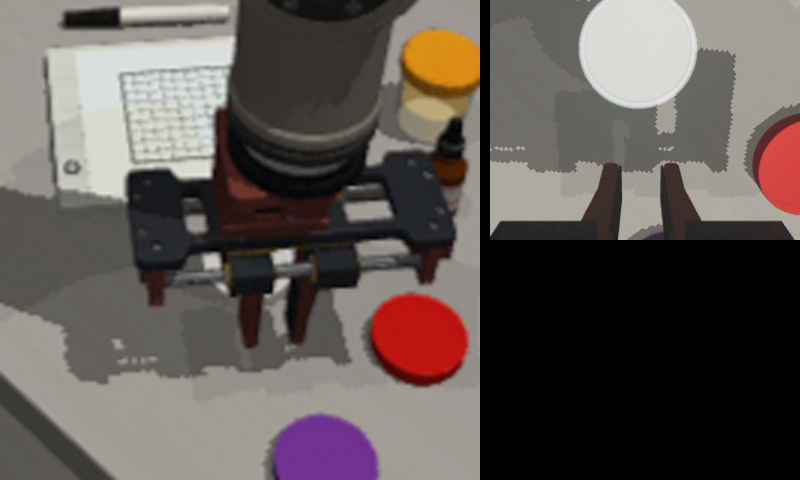

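```bash
python3 -m handwheel '[[[0.23,0,0,0.1,0],[0.23,0,0,0.2,0],[0.23,0,0,0.3,0],[0.23,0,0,0.3,0]]]';python3 -m handwheel '[[[0.23,0,0,0.1,0],[0.23,0,0,0.2,0],[0.23,0,0,0.3,0],[0.23,0,0,0.3,0]]]'
```

```text
t: 6.32
tool_pos: [0.4277, -0.3126, 0.0184]
orientation: [0.94, -0.341, 0.002, 0.0]
contact_force: [0.1, 0.1, 0.4]
opening: 0.0204
t: 6.65
tool_pos: [0.4275, -0.3125, 0.0151]
orientation: [0.94, -0.341, 0.002, 0.0]
contact_force: [0.8, 0.4, -0.0]
opening: 0.0206
```

```bash
python3 -m handwheel '[[[0.23,0,0,0.1,0],[0.23,0,0,0.2,0],[0.23,0,0,0.3,0],[0.23,0,0,0.4,0],[0.23,0,0,0.4,0]]]';python3 -m handwheel '[[[0.23,0,0,0.1,0],[0.23,0,0,0.2,0],[0.23,0,0,0.2,0],[0.23,0,0,0.2,0]]]';python3 -m handwheel '[[[0.23,0,0,0.1,0],[0.23,0,0,0.2,0],[0.23,0,0,0.2,0],[0.23,0,0,0.2,0]]]'
```

```text
t: 7.07
tool_pos: [0.4274, -0.3124, 0.0109]
orientation: [0.94, -0.341, 0.002, 0.0]
contact_force: [0.1, -0.1, 0.3]
opening: 0.0201
t: 7.4
tool_pos: [0.4274, -0.3124, 0.0088]
orientation: [0.94, -0.341, 0.002, 0.0]
contact_force: [0.0, -0.3, -0.9]
opening: 0.0201
t: 7.73
tool_pos: [0.4274, -0.3124, 0.0068]
orientation: [0.94, -0.341, 0.002, 0.0]
contact_force: [0.2, -0.4, -0.4]
opening: 0.0204
```

```bash
python3 -m handwheel '[[[0.23,0,0,0.1,0],[0.23,0,0,0.1,0],[0.23,0,0,0.1,0]]]';python3 -m handwheel '[[[0.23,0,0,0.1,0],[0.23,0,0,0.1,0],[0.23,0,0,0.1,0]]]';python3 -m handwheel '[[[0.23,0,0,0.1,0],[0.23,0,0,0.1,0],[0.23,0,0,0.1,0]]]'
```

```text
t: 7.98
tool_pos: [0.4274, -0.3124, 0.0057]
orientation: [0.94, -0.341, 0.002, -0.0]
contact_force: [-0.8, 0.1, -0.2]
opening: 0.0194
t: 8.23
tool_pos: [0.4273, -0.3124, 0.0047]
orientation: [0.94, -0.341, 0.002, -0.0]
contact_force: [-0.4, 0.7, -0.2]
opening: 0.0204
t: 8.48
tool_pos: [0.4273, -0.3123, 0.0036]
orientation: [0.94, -0.341, 0.002, -0.0]
contact_force: [-0.2, 0.6, 0.5]
opening: 0.0201
```

```bash
python3 -m handwheel '[[[0.23,0,0,0.1,0],[0.23,0,0,0.1,0],[0.23,0,0,0.1,0]]]';python3 -m handwheel '[[[0.23,0,0,0.1,0],[0.23,0,0,0.1,0],[0.23,0,0,0.1,0]]]'
python3 - <<'E'
from h import *
rep()
s=snap('scene');b=cv2.resize(s['pixels'][290:390,320:430],None,fx=5,fy=5,interpolation=cv2.INTER_CUBIC)
w=snap('wrist')
im=np.zeros((500,800,3),np.uint8); im[:,:550]=b; im[:240,560:800]=w['pixels'][150:390,200:440]
cv2.imwrite('pics/m3.png',im[:,:,::-1])
E
```

```text
t: 8.73
tool_pos: [0.4272, -0.3123, 0.0026]
orientation: [0.94, -0.341, 0.002, -0.0]
contact_force: [-0.3, 0.3, -0.0]
opening: 0.02
t: 8.98
tool_pos: [0.4272, -0.3123, 0.0015]
orientation: [0.94, -0.341, 0.002, -0.0]
contact_force: [-0.2, -0.3, 0.7]
opening: 0.0201
pad [-203.1  -24.4    1.5] F [-0.4 -0.   0.7] open 0.0201 t 8.9833
```

View pics/m3.png

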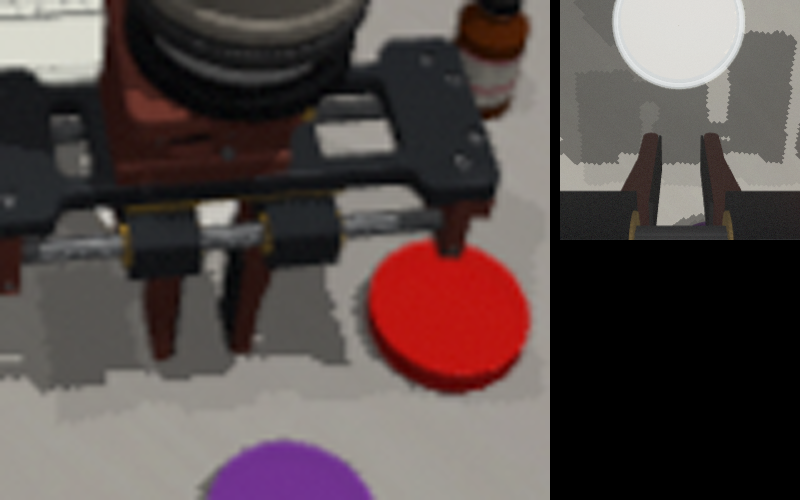

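Run:
```python
from h import *
s=snap('scene');w=snap('wrist'); st=bot.state()
def ray(q,uv):
    a=px2w(q,[uv],0)[0];b=px2w(q,[uv],.1)[0];return a,(b-a)/.1
for uw,us in (((290,284),(352.3,361.3)),((350,284),(367.8,360.1))):
    a,d=ray(w,uw);b,e=ray(s,us)
    k=np.linalg.lstsq(np.c_[d,-e],b-a,rcond=None)[0];p=a+d*k[0];q=b+e*k[1]
    print((U@(p-F)*1000).round(1),(U@(q-F)*1000).round(1))
M=R.from_quat(st['orientation']).as_matrix()
for l in (-.019,-.01,0,.01,.019):
    P=st['tool_pos']+M@np.array([-.015,0,l]);print(l,w2px(s,P).round(1),w2px(w,P).round(1))
# gripper-outer bracket point on right
```

```text
[-200.4   -6.6   -7.2] [-202.2  -13.5   -7.1]
[-201.2  -41.    -9. ] [-201.5  -44.    -8.5]
-0.019 [[351.3 353.6]] [[291.3 312.1]]
-0.01 [[351.  356.3]] [[292.7 303.6]]
0 [[350.6 359.3]] [[294.1 295.1]]
0.01 [[350.3 362.3]] [[295.4 287.4]]
0.019 [[350.  364.9]] [[296.5 281. ]]
```

```bash
python3 - <<'E'
from h import *
w=snap('wrist')
# put camera at its w2 pose (same orientation)
M=R.from_rotvec(np.array(w['rvec']).ravel()).as_matrix()
print('cam-TCP now',(U@(-M.T@np.array(w['tvec']).ravel()-bot.state()['tool_pos'])*1000).round(1), w['fx'])
c=F+U.T@np.array([-.0641,-.0234,.1925]); v=dict(w); v['tvec']=-M@c
P=lambda p,z:(U@(px2w(v,[p],z)[0]-F)*1000).round(1)
for dz in (0,.005,.010,.015,.02):
    v['tvec']=-M@(c+[0,0,dz])
    print(dz,P((176,90),.014),P((368,89),.014),'padR-L bottom',P((471,160),0.),P((80,163),0.), 'dish',P((265,268),.015)-P((373,268),.015))
E
python3 -m handwheel '[[[0.23,0,0,-1,0],[0.23,0,0,-1,0]]]'
```

```text
cam-TCP now [ 83.9   1.  171.7] 344.02384561229377
0 [-43.8  45.1  14. ] [-43.2 -46.4  14. ] padR-L bottom [ -77. -106.    0.] [-78.9 107.3   0. ] dish [ 0.  59.8  0. ]
0.005 [-43.2  47.   14. ] [-42.6 -47.1  14. ] padR-L bottom [ -77.3 -108.1    0. ] [-79.3 110.7   0. ] dish [ 0.  61.4  0. ]
0.01 [-42.6  48.9  14. ] [-42.  -47.7  14. ] padR-L bottom [ -77.6 -110.3    0. ] [-79.7 114.1   0. ] dish [-0.1 63.1  0. ]
0.015 [-42.1  50.8  14. ] [-41.4 -48.3  14. ] padR-L bottom [ -78.  -112.4    0. ] [-80.  117.5   0. ] dish [ 0.  64.8  0. ]
0.02 [-41.5  52.7  14. ] [-40.8 -49.   14. ] padR-L bottom [ -78.3 -114.5    0. ] [-80.4 120.9   0. ] dish [ 0.  66.5  0. ]
t: 9.4
tool_pos: [0.4277, -0.3129, 0.0129]
orientation: [0.94, -0.342, 0.003, 0.0]
contact_force: [0.1, -0.3, -0.3]
opening: 0.02
```

Using the finger width as scale, the scene and wrist views now agree. The real tips are about 17 mm *above* the reported TCP, so the dish was never touched. I'll keep feeling for the bench.

```bash
python3 -m handwheel '[[[0.23,0,0,1,0],[0.23,0,0,1.7,0],[0.23,0,0,2.2,0],[0.23,0,0,2.3,0]]]';python3 -m handwheel '[[[0.23,0,0,0.2,0],[0.23,0,0,0.2,0],[0.23,0,0,0.2,0]]]';python3 -m handwheel '[[[0.23,0,0,0.2,0],[0.23,0,0,0.2,0],[0.23,0,0,0.2,0]]]'
```

```text
t: 9.73
tool_pos: [0.4277, -0.3126, -0.0098]
orientation: [0.94, -0.342, 0.002, -0.001]
contact_force: [-4.6, 5.5, 31.9]
opening: 0.0202
t: 9.98
tool_pos: [0.4277, -0.3125, -0.0098]
orientation: [0.94, -0.342, 0.002, -0.002]
contact_force: [-7.2, 7.6, 38.0]
opening: 0.0201
t: 10.23
tool_pos: [0.4277, -0.3125, -0.0098]
orientation: [0.939, -0.343, 0.002, -0.004]
contact_force: [-7.1, 6.9, 37.7]
opening: 0.0199
```

```bash
python3 -m handwheel '[[[0.23,0,0,-0.2,0],[0.23,0,0,-0.2,0],[0.23,0,0,-0.2,0]]]'; python3 -m handwheel '[[[0.23,0,-1,0.05,0],[0.23,0,-2,0.05,0],[0.23,0,-2.6,0.05,0],[0.23,0,-3,0.05,0],[0.23,0,-3.4,0.05,0],[0.23,0,-3.8,0.05,0],[0.23,0,-4.1,0.05,0],[0.23,0,-4.4,0.05,0],[0.23,0,-4.7,0.05,0],[0.23,0,-4.9,0.05,0],[0.23,0,-4.9,0.05,0]]]';python3 -c "
from h import *
rep()
w=snap('wrist');s=snap('scene')
im=np.zeros((480,700,3),np.uint8); im[:300,:340]=w['pixels'][120:420,150:490]; im[:360,350:700]=cv2.resize(s['pixels'][260:380,310:427],(350,360))
cv2.imwrite('pics/m4.png',im[:,:,::-1])"
```

```text
t: 10.48
tool_pos: [0.4275, -0.3124, -0.0084]
orientation: [0.939, -0.343, 0.002, -0.004]
contact_force: [-0.2, -0.4, -0.2]
opening: 0.0199
t: 11.4
tool_pos: [0.4594, -0.2746, -0.0084]
orientation: [0.94, -0.342, 0.002, -0.004]
contact_force: [0.0, 0.5, -0.1]
opening: 0.0206
pad [-153.5  -24.8   -8.4] F [ 0.4  0.3 -0.1] open 0.0206 t 11.4
```

View pics/m4.png

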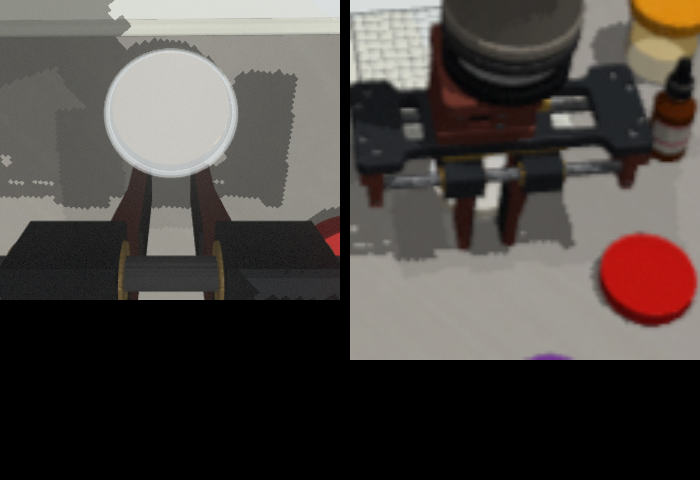

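The dish (m4, centre (171,112)) is now being pushed squarely by both fingertips, a few mm from the pad. I'll find the wall by force.

```bash
python3 -m handwheel '[[[0.23,0,-0.1,0,0],[0.23,0,-0.2,0,0],[0.23,0,-0.3,0,0],[0.23,0,-0.3,0,0]]]'; python3 -m handwheel '[[[0.23,0,-0.1,0,0],[0.23,0,-0.15,0,0],[0.23,0,-0.15,0,0]]]';python3 -c "
from h import *
rep()"
```

```text
t: 11.83
tool_pos: [0.461, -0.2726, -0.0084]
orientation: [0.939, -0.343, 0.002, -0.004]
contact_force: [0.3, -0.0, -0.3]
opening: 0.0202
t: 12.08
tool_pos: [0.4621, -0.2713, -0.0084]
orientation: [0.939, -0.343, 0.002, -0.004]
contact_force: [-0.5, 0.4, 0.3]
opening: 0.0205
pad [-149.3  -24.9   -8.4] F [0.  0.6 0.3] open 0.0205 t 12.0833
```

```bash
for i in 1 2 3; do python3 -m handwheel '[[[0.23,0,-0.1,0,0],[0.23,0,-0.1,0,0]]]' >/dev/null; python3 -c "
from h import *
rep()"; done
```

```text
pad [-148.4  -24.9   -8.4] F [-0.7  0.7 -0.1] open 0.0198 t 12.25
pad [-148.2  -24.9   -8.4] F [-3.4  0.6  0.6] open 0.0204 t 12.4167
pad [-148.1  -24.8   -8.4] F [-4.3 -0.3  0.6] open 0.0202 t 12.5833
```

```bash
cat >> h.py <<'E'
def prof(c=None,name='wrist'):
    w=snap(name); g=cv2.cvtColor(w['pixels'],cv2.COLOR_RGB2GRAY)
    for cc in (c or [321]): print(cc,' '.join(str(int(v)) for v in g[100:340:4,cc-2:cc+3].mean(1)))
E
python3 -c "
from h import *
prof()"
python3 -m handwheel '[[[0.23,0,-0.1,-0.2,0],[0.23,0,-0.1,-0.4,0],[0.23,0,-0.05,-0.6,0],[0.23,0,-0.03,-0.8,0],[0.23,0,-0.03,-1.0,0],[0.23,0,-0.03,-1.0,0]]]' >/dev/null; python3 -c "
from h import *
rep();prof()"
```

```text
321 216 217 217 217 216 217 217 217 217 217 217 217 217 193 201 208 203 153 197 197 197 196 196 197 196 196 196 197 195 196 195 196 196 196 195 195 195 195 196 195 195 196 194 196 195 195 195 186 206 175 91 89 89 88 87 88 87 139 139 141
pad [-148.  -25.    2.] F [-4.8  1.4  0.3] open 0.0203 t 13.1333
321 217 216 216 217 216 216 216 216 216 216 216 216 216 202 203 207 203 169 191 198 198 197 197 198 196 197 196 197 196 197 197 196 198 195 198 196 196 194 196 196 195 196 195 196 195 193 195 183 195 129 89 89 88 87 138 139 140 139 139 146
```

```bash
python3 -c "
from h import *
w=snap('wrist');s=snap('scene')
im=np.zeros((600,800,3),np.uint8); im[:300,:340]=w['pixels'][120:420,150:490]; im[:480,350:800]=cv2.resize(s['pixels'][270:390,310:422],(450,480),interpolation=cv2.INTER_CUBIC)
cv2.imwrite('pics/m5.png',im[:,:,::-1])"
```

```text
(no output)
```

View pics/m5.png

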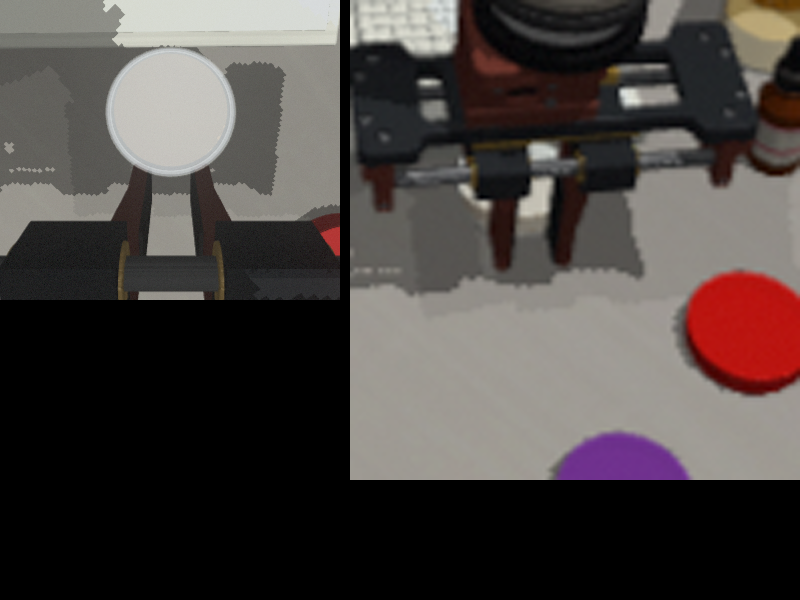

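```bash
cat >> h.py <<'E'
def dish():
    "measured: bright blob left/right/near-row, and model for several tilts"
    w=snap('wrist'); g=cv2.cvtColor(w['pixels'],cv2.COLOR_RGB2GRAY)
    m=(g>165).astype(np.uint8); ext=[]
    for r in range(165,300):
        row=m[r]; l=321
        while l>150 and row[l]: l-=1
        q=321
        while q<500 and row[q]: q+=1
        if 170<l and q<480: ext.append((q-l,r,l,q))
    print('meas widest',max(ext) if ext else None)
    col=g[100:330,319:324].mean(1); d=np.diff(col); j=[i+100 for i in range(len(d)) if abs(d[i])>12]; print('col edges',j)
    ph=np.linspace(0,2*np.pi,180)
    for th in (0,5,10,15,20,25,30,40,50,60,70):
        t=np.radians(th); b=1.5*np.cos(t)+min(14*np.tan(t),15*np.sin(t))
        X=30.5*np.cos(ph)-29; Y=30.5*np.sin(ph)   # relative far-bottom B, lid top z=15
        px=-79-b+X*np.cos(t)+15*np.sin(t); pz=-X*np.sin(t)+15*np.cos(t)
        P=F+(np.c_[px,Y-24,pz]/1000)@U; v=w2px(w,P); k=v[:,0].argmin()
        print(th,'width',round(np.ptp(v[:,0]),1),'row',round(v[k,1],1),'top/bot',round(v[:,1].min(),1),round(v[:,1].max(),1))
E
python3 -c "
from h import *
dish()"
```

```text
meas widest (129, 236, 256, 385)
col edges [165, 167, 168, 170, 171, 293, 294, 295, 296, 314, 315]
0 width 127.5 row 230.4 top/bot 169.2 292.2
5 width 129.3 row 233.6 top/bot 169.0 296.1
10 width 131.2 row 234.1 top/bot 168.8 299.3
15 width 133.0 row 234.1 top/bot 168.7 301.7
20 width 134.8 row 236.2 top/bot 168.8 303.4
25 width 136.7 row 235.2 top/bot 168.8 303.8
30 width 138.5 row 235.9 top/bot 168.6 302.9
40 width 142.0 row 232.9 top/bot 168.3 297.1
50 width 145.2 row 226.9 top/bot 167.9 285.4
60 width 147.8 row 217.8 top/bot 167.5 267.4
70 width 149.7 row 205.8 top/bot 167.1 243.2
```

```bash
python3 -m handwheel '[[[0.23,0,0.3,0,0],[0.23,0,0.3,0.5,0],[0.23,0,0.3,1.05,0],[0.23,0,0.3,1.05,0],[0.23,0,0,1.05,0],[0.23,0,-0.1,1.05,0],[0.23,0,-0.1,1.05,0]]]' >/dev/null; python3 -c "
from h import *
rep();dish()"; python3 -m handwheel '[[[0.23,0,-0.15,0,0],[0.23,0,-0.3,0,0],[0.23,0,-0.3,-0.1,0],[0.23,0,-0.3,-0.2,0],[0.23,0,-0.3,-0.3,0],[0.23,0,-0.25,-0.4,0]]]' >/dev/null; python3 -c "
from h import *
rep();dish()"
```

```text
pad [-148.1  -24.6   -9.3] F [-4.  -0.2  0.7] open 0.0202 t 13.9167
meas widest (134, 238, 254, 388)
col edges [151, 168, 170, 171, 172, 292, 296, 298, 299, 326, 327]
0 width 136.3 row 236.8 top/bot 171.4 302.1
5 width 138.4 row 237.8 top/bot 171.1 306.6
10 width 140.5 row 240.9 top/bot 170.9 310.4
15 width 142.6 row 241.1 top/bot 170.9 313.3
20 width 144.7 row 243.4 top/bot 171.0 315.5
25 width 146.8 row 242.4 top/bot 170.9 316.4
30 width 148.9 row 243.3 top/bot 170.8 315.9
40 width 153.0 row 240.2 top/bot 170.4 310.5
50 width 156.8 row 234.0 top/bot 169.9 298.7
60 width 159.9 row 224.4 top/bot 169.5 279.7
70 width 162.2 row 211.6 top/bot 169.0 253.8
pad [-148.   -24.3   -5.7] F [-6.9 -1.  -1.3] open 0.0202 t 14.4667
meas widest (197, 166, 270, 467)
col edges [151, 166, 167, 169, 170, 171, 292, 296, 298, 299, 320, 321]
0 width 133.3 row 235.1 top/bot 171.0 298.9
5 width 135.3 row 236.1 top/bot 170.7 303.3
10 width 137.3 row 239.0 top/bot 170.5 306.9
15 width 139.3 row 239.2 top/bot 170.5 309.7
20 width 141.3 row 241.5 top/bot 170.6 311.7
25 width 143.3 row 240.5 top/bot 170.5 312.4
30 width 145.3 row 241.3 top/bot 170.4 311.9
40 width 149.2 row 238.3 top/bot 170.0 306.5
50 width 152.8 row 232.2 top/bot 169.5 294.8
60 width 155.8 row 222.9 top/bot 169.1 276.2
70 width 157.9 row 210.4 top/bot 168.6 251.0
```

Calibrated against the flat view, the earlier 10 mm lift really was a tilt of about 10°, so friction lifting works. I'll continue along the arc.

```bash
python3 -m handwheel '[[[0.23,0,-0.1,-0.2,0],[0.23,0,-0.1,-0.4,0],[0.23,0,-0.08,-0.6,0],[0.23,0,-0.05,-0.8,0],[0.23,0,-0.05,-1.0,0],[0.23,0,-0.05,-1.2,0],[0.23,0,-0.1,-1.4,0],[0.23,0,-0.1,-1.6,0],[0.23,0,-0.1,-1.65,0]]]' >/dev/null; python3 -c "
from h import *
rep();dish()"
```

```text
pad [-146.8  -24.6   11.4] F [-4.4 -0.4 -0.4] open 0.0205 t 15.2667
meas widest (202, 165, 274, 476)
col edges [166, 168, 169, 288, 291, 292, 293, 294, 301, 302]
0 width 120.5 row 228.2 top/bot 170.2 286.6
5 width 122.2 row 231.1 top/bot 170.0 290.2
10 width 123.8 row 231.6 top/bot 169.8 293.1
15 width 125.4 row 231.6 top/bot 169.8 295.2
20 width 127.1 row 233.6 top/bot 169.9 296.6
25 width 128.7 row 232.6 top/bot 169.8 296.8
30 width 130.3 row 233.3 top/bot 169.7 295.9
40 width 133.4 row 230.4 top/bot 169.3 290.1
50 width 136.2 row 224.7 top/bot 169.0 278.9
60 width 138.5 row 216.3 top/bot 168.5 262.0
70 width 140.1 row 203.7 top/bot 168.1 239.5
```

```bash
python3 -m handwheel '[[[0.23,0,-0.1,-0.2,0],[0.23,0,-0.15,-0.4,0],[0.23,0,-0.2,-0.65,0],[0.23,0,-0.24,-0.86,0],[0.23,0,-0.35,-1.1,0],[0.23,0,-0.47,-1.3,0],[0.23,0,-0.6,-1.5,0],[0.23,0,-0.6,-1.5,0]]]' >/dev/null; python3 -c "
from h import *
rep();dish()"
```

```text
pad [-140.9  -24.9   26.9] F [-5.4 -0.6  2.7] open 0.0202 t 15.9833
meas widest (186, 168, 277, 463)
col edges [103, 104, 107, 108, 173, 174, 175, 287]
0 width 110.1 row 231.3 top/bot 178.8 284.8
5 width 111.4 row 234.0 top/bot 178.6 288.0
10 width 112.8 row 234.5 top/bot 178.4 290.6
15 width 114.1 row 234.6 top/bot 178.3 292.5
20 width 115.5 row 236.4 top/bot 178.4 293.6
25 width 116.8 row 235.5 top/bot 178.3 293.8
30 width 118.2 row 236.1 top/bot 178.1 292.8
40 width 120.7 row 233.6 top/bot 177.8 287.5
50 width 122.9 row 226.8 top/bot 177.3 277.4
60 width 124.7 row 219.5 top/bot 176.8 262.2
70 width 126.0 row 209.8 top/bot 176.3 242.4
```

```bash
python3 -m handwheel '[[[0.23,0,-0.15,-0.15,0],[0.23,0,-0.3,-0.3,0],[0.23,0,-0.5,-0.45,0],[0.23,0,-0.7,-0.65,0],[0.23,0,-0.9,-0.8,0],[0.23,0,-1.1,-0.95,0],[0.23,0,-1.3,-1.05,0],[0.23,0,-1.5,-1.15,0],[0.23,0,-1.5,-1.15,0]]]' >/dev/null; python3 -c "
from h import *
rep();dish()"
```

```text
pad [-130.4  -25.9   39.6] F [-15.8   1.8  13.6] open 0.0207 t 16.7833
meas widest (173, 165, 279, 452)
col edges [107, 108, 109, 125, 126, 127, 129, 130, 171, 172, 173, 187, 280, 281, 292]
0 width 101.9 row 242.5 top/bot 194.4 291.4
5 width 103.1 row 245.2 top/bot 194.2 294.6
10 width 104.3 row 245.7 top/bot 194.0 297.2
15 width 105.4 row 246.0 top/bot 193.9 299.1
20 width 106.6 row 247.8 top/bot 193.9 300.4
25 width 107.7 row 247.1 top/bot 193.8 300.7
30 width 108.8 row 247.8 top/bot 193.6 300.1
40 width 110.9 row 244.0 top/bot 193.1 295.6
50 width 112.8 row 239.8 top/bot 192.5 286.8
60 width 114.3 row 233.3 top/bot 191.9 273.5
70 width 115.4 row 224.6 top/bot 191.2 256.0
```

```bash
python3 -m handwheel '[[[0.23,0,0.1,-0.1,0],[0.23,0,0.1,-0.2,0],[0.23,0,0.0,-0.25,0]]]' >/dev/null; python3 -c "
from h import *
rep()"; python3 -m handwheel '[[[0.23,0,-0.1,-0.1,0],[0.23,0,-0.2,-0.2,0],[0.23,0,-0.3,-0.3,0],[0.23,0,-0.3,-0.3,0]]]' >/dev/null; python3 -c "
from h import *
rep();dish()"
```

```text
pad [-130.1  -25.9   42.4] F [-4.9  0.5  4.2] open 0.0201 t 17.0833
pad [-126.7  -26.    45.6] F [-4.3  0.2  5.2] open 0.0204 t 17.4167
meas widest (79, 165, 280, 359)
col edges [115, 117, 133, 134, 136, 137, 169, 170, 171, 172, 185, 193, 199, 209, 274, 276, 290]
0 width 98.6 row 245.3 top/bot 198.9 292.6
5 width 99.7 row 247.9 top/bot 198.7 295.8
10 width 100.8 row 248.5 top/bot 198.6 298.3
15 width 101.9 row 248.7 top/bot 198.4 300.2
20 width 103.0 row 250.5 top/bot 198.5 301.4
25 width 104.0 row 249.9 top/bot 198.3 301.7
30 width 105.1 row 250.6 top/bot 198.1 301.1
40 width 107.0 row 246.9 top/bot 197.6 296.9
50 width 108.8 row 242.9 top/bot 197.0 288.5
60 width 110.2 row 236.8 top/bot 196.4 275.7
70 width 111.2 row 227.3 top/bot 195.7 258.9
```

```bash
python3 -m handwheel '[[[0.23,0,-0.15,-0.1,0],[0.23,0,-0.3,-0.2,0],[0.23,0,-0.45,-0.27,0],[0.23,0,-0.6,-0.35,0],[0.23,0,-0.75,-0.4,0],[0.23,0,-0.85,-0.45,0],[0.23,0,-0.85,-0.45,0]]]' >/dev/null; python3 -c "
from h import *
rep();dish()"
```

```text
pad [-118.9  -26.7   50.9] F [-7.4  1.9 10.8] open 0.0202 t 18.05
meas widest (74, 277, 286, 360)
col edges [111, 112, 113, 130, 131, 132, 147, 148, 150, 151, 167, 168, 171, 196, 210, 220, 270, 274, 287, 288, 290, 291]
0 width 95.3 row 254.5 top/bot 210.0 299.8
5 width 96.4 row 257.0 top/bot 209.8 303.0
10 width 97.4 row 257.7 top/bot 209.6 305.6
15 width 98.4 row 258.0 top/bot 209.5 307.6
20 width 99.4 row 259.8 top/bot 209.5 309.0
25 width 100.4 row 259.3 top/bot 209.3 309.5
30 width 101.3 row 258.4 top/bot 209.1 309.0
40 width 103.2 row 256.7 top/bot 208.5 305.3
50 width 104.8 row 253.1 top/bot 207.8 297.6
60 width 106.1 row 247.3 top/bot 207.1 285.7
70 width 107.0 row 238.3 top/bot 206.3 269.9
```

```bash
python3 -m handwheel '[[[0.23,0,-0.2,0.0,0],[0.23,0,-0.4,0.0,0],[0.23,0,-0.6,0.0,0],[0.23,0,-0.7,0.0,0]]]' >/dev/null; python3 -c "
from h import *
rep();dish()"
```

```text
pad [-114.3  -28.1   52.5] F [-12.7   3.4  22.6] open 0.0202 t 18.4333
meas widest (79, 274, 284, 363)
col edges [101, 102, 103, 120, 121, 122, 138, 140, 154, 155, 156, 158, 159, 169, 170, 171, 203, 216, 227, 269, 273, 287, 289, 291]
0 width 94.1 row 260.4 top/bot 216.7 304.7
5 width 95.1 row 261.3 top/bot 216.5 308.0
10 width 96.1 row 263.7 top/bot 216.3 310.7
15 width 97.1 row 264.0 top/bot 216.1 312.8
20 width 98.0 row 265.9 top/bot 216.1 314.3
25 width 99.0 row 265.5 top/bot 215.9 314.9
30 width 99.9 row 264.6 top/bot 215.6 314.6
40 width 101.7 row 263.1 top/bot 215.0 311.2
50 width 103.3 row 259.6 top/bot 214.3 303.9
60 width 104.5 row 254.0 top/bot 213.5 292.4
70 width 105.4 row 245.2 top/bot 212.7 277.1
```

```bash
python3 -m handwheel '[[[0.23,-0.1,0.0,-0.03,0],[0.23,-0.1,-0.15,-0.08,0],[0.23,-0.1,-0.3,-0.13,0],[0.23,-0.1,-0.45,-0.16,0],[0.23,-0.1,-0.6,-0.18,0]]]' >/dev/null; python3 -c "
from h import *
rep();dish()"
```

```text
pad [-108.4  -27.9   55.5] F [-7.   2.7 17.1] open 0.0204 t 18.9
meas widest (78, 273, 285, 363)
col edges [113, 114, 131, 132, 133, 148, 149, 150, 164, 165, 166, 168, 170, 192, 196, 199, 200, 201, 203, 204, 211, 223, 233, 265, 267, 270, 285, 287, 290]
0 width 92.2 row 267.2 top/bot 224.6 310.4
5 width 93.1 row 269.8 top/bot 224.4 313.7
10 width 94.1 row 270.5 top/bot 224.2 316.4
15 width 95.0 row 271.0 top/bot 224.1 318.6
20 width 95.9 row 272.9 top/bot 224.0 320.2
25 width 96.9 row 272.5 top/bot 223.8 320.9
30 width 97.8 row 271.7 top/bot 223.6 320.8
40 width 99.5 row 270.4 top/bot 222.9 317.7
50 width 101.0 row 267.1 top/bot 222.1 310.8
60 width 102.1 row 261.8 top/bot 221.3 299.9
70 width 103.0 row 253.2 top/bot 220.4 285.1
```

```bash
python3 -c "
from h import *
w=snap('wrist');s=snap('scene')
im=np.zeros((600,800,3),np.uint8); im[:300,:340]=w['pixels'][120:420,150:490]; im[:480,350:800]=cv2.resize(s['pixels'][240:360,310:422],(450,480),interpolation=cv2.INTER_CUBIC)
im[310:600,:340]=cv2.resize(w['pixels'][180:320,240:404],(340,290),interpolation=cv2.INTER_CUBIC)
cv2.imwrite('pics/m6.png',im[:,:,::-1])"
```

```text
(no output)
```

View pics/m6.png

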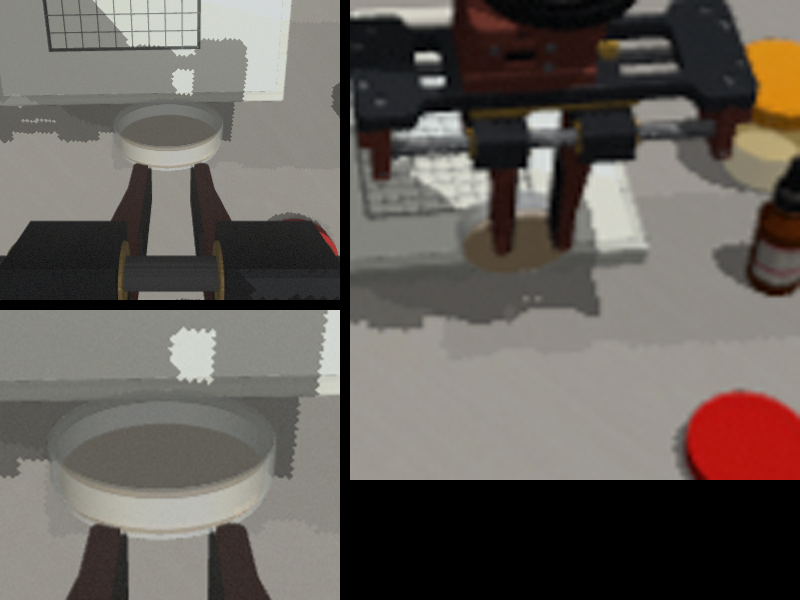

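The last picture (m6) shows the dish nearly upright against the pad edge, agar base facing back, fingertips behind the lid step. The downward load is a bit high, so I'll ease up while pushing forward.

```bash
python3 -m handwheel '[[[0.23,-0.1,0.0,-0.05,0],[0.23,-0.1,-0.15,-0.15,0],[0.23,-0.1,-0.3,-0.2,0],[0.23,-0.1,-0.45,-0.25,0]]]' >/dev/null; python3 -c "
from h import *
rep();dish()" | head -3; python3 -m handwheel '[[[0.23,-0.1,-0.1,-0.05,0],[0.23,-0.1,-0.25,-0.1,0],[0.23,-0.1,-0.4,-0.15,0],[0.23,-0.1,-0.5,-0.2,0]]]' >/dev/null; python3 -c "
from h import *
rep();dish()"|head -3
```

```text
pad [-102.2  -27.1   58.5] F [-1.2  2.1  6.5] open 0.0203 t 19.3833
meas widest (77, 271, 287, 364)
col edges [106, 107, 108, 124, 125, 126, 142, 143, 144, 159, 160, 161, 170, 171, 172, 174, 175, 177, 178, 190, 194, 199, 201, 202, 220, 231, 242, 262, 263, 264, 267, 282, 285, 286, 288]
pad [-95.3 -25.9  60.5] F [-1.1  0.5  1.9] open 0.02 t 19.7667
meas widest (73, 271, 289, 362)
col edges [101, 102, 103, 119, 120, 121, 136, 137, 138, 153, 154, 155, 169, 170, 172, 185, 186, 188, 189, 190, 191, 195, 200, 201, 202, 240, 251, 260, 261, 265, 280, 284, 287]
```

```bash
python3 -m handwheel '[[[0.23,-0.1,-0.2,-0.05,0],[0.23,-0.1,-0.4,-0.05,0],[0.23,-0.1,-0.6,-0.05,0],[0.23,-0.1,-0.8,-0.05,0],[0.23,-0.1,-1.0,-0.05,0]]]' >/dev/null; python3 -c "
from h import *
rep();dish()
w=snap('wrist','k1');P=w['pixels']
# side-by-side: coarse luminance map of the dish region
g=cv2.resize(cv2.cvtColor(P,cv2.COLOR_RGB2GRAY)[150:330,230:420],(38,36),interpolation=cv2.INTER_AREA)
for r in g: print(' '.join('%3d'%v for v in r[::2]))"|grep -v width
```

```text
pad [-84.9 -25.1  61. ] F [ 0.3 -0.3  2.5] open 0.0205 t 20.2333
meas widest (78, 265, 283, 361)
col edges [102, 103, 120, 121, 137, 139, 154, 156, 169, 170, 171, 172, 186, 187, 188, 196, 198, 200, 201, 202, 204, 205, 244, 254, 256, 257, 258, 259, 265, 278, 284, 286]
135 135 131 136 181 208 207 192 208 193 208 208 134 208 208 208 209 209 209
121 120 123 124 123 188 187 176 187 176 191 191 116 185 166 179 208 209 209
134 130 135 136 123 198 179 180 178 190 207 206  92 137 137 138 178 208 209
134 126 135 135 123 137 136 127 137 190 208 200  91 137 137 137 169 209 209
124 112 123 123 113 124 125 117 124 154 173 136  89 137 137 137 175 208 208
133 120 134 134 121 135 135 128 135 124 136 136  92 136 137 137 154 208 209
133 122 134 135 122 135 134 130 136 124 136 136  90 136 137 138 162 209 208
134 119 131 129 118 127 124 121 123 148 151 124  88 136 136 137 166 209 208
122 113 124 126 117 130 132 131 133 180 205 149  89 135 136 136 173 208 208
134 122 134 134 122 134 131 133 134 182 207 146  91 135 136 136 183 209 209
127 113 124 122 113 117 110 114 110 129 164 110  82 135 136 136 195 208 
[... 1203 characters left out ...]
 144 139 136 135
144 144 144 143 140 106  48 123 154 155 155  85  49 140 144 144 142 143 142
144 144 143 144 143  83  48 109 144 143 145  56  49 134 144 144 143 144 144
144 144 144 143 142  59  47 109 143 143 144  55  48 110 144 143 144 144 144
144 144 145 144 144  47  46 104 144 144 145  50  46  85 144 144 144 143 143
143 143 144 144 144  46  47 104 143 144 144  49  46  60 144 144 144 143 144
144 143 143 143 141  46  45 103 144 143 143  48  46  46 144 145 144 144 143
144 144 143 144 104  45  44  99 144 143 143  45  45  46 141 143 145 144 144
144 143 142 143  58  45  42 104 143 144 142  47  44  45 104 144 144 143 143
144 144 143 142  44  44  40 116 142 143 142  60  45  45  56 143 143 144 143
```

```bash
python3 -c "
from h import *
w=snap('wrist')
def pj(x,y,z): return w2px(w,F+(np.array([[x,y,z]])/1000)@U)[0].round(0)
print('standing: top lid',pj(-79,-24,61),'top base',pj(-94,-24,59.5),'bottom lid',pj(-79,-24,0), 'left',pj(-79,6.5,30),'right',pj(-79,-54.5,30))
for th in (70,80,90,100,110,120):
    t=np.radians(th); b=15 if th>=90 else 1.5*np.cos(t)+15*np.sin(t)
    Q=lambda X,Z:(-79-b+X*np.cos(t)+Z*np.sin(t),-X*np.sin(t)+Z*np.cos(t))
    if th<=90: s=(0,0)
    else: # lid plane (Z=15) passes through (-79,14), far end kept at z~0
        x,z=Q(1.5,15); n=np.array([np.sin(t),np.cos(t)]); dist=(np.array([-79,14])-[x,z])@n
        s=n*dist; s[1]+=0
    for nm,X,Z in(('lidtop',-59.5,15),('lip',-59.5,4),('base',-58,0)):
        x,z=Q(X,Z); print(th,nm,round(x+s[0]),round(z+s[1]),pj(x+s[0],-24,z+s[1]),end=' | ')
    print()
"
```

```text
standing: top lid [319. 286.] top base [320. 309.] bottom lid [319. 250.] left [271. 265.] right [367. 265.]
70 lidtop -100 61 [320. 320.] | 70 lip -110 57 [320. 332.] | 70 base -113 55 [320. 334.] | 
80 lidtop -90 61 [319. 303.] | 80 lip -100 59 [320. 319.] | 80 base -104 57 [320. 323.] | 
90 lidtop -79 60 [319. 285.] | 90 lip -90 60 [319. 303.] | 90 base -94 58 [320. 308.] | 
100 lidtop -72 56 [319. 270.] | 100 lip -82 58 [319. 289.] | 100 base -87 58 [319. 295.] | 
110 lidtop -65 53 [319. 256.] | 110 lip -75 56 [319. 276.] | 110 base -80 56 [319. 283.] | 
120 lidtop -59 49 [319. 244.] | 120 lip -69 54 [319. 263.] | 120 base -73 55 [319. 271.] |
```

Model match puts the dish at about 110°, leaning over the edge, so I'll keep pushing gently.

```bash
python3 -m handwheel '[[[0.23,0,-0.25,0,0],[0.23,0,-0.5,0,0],[0.23,0,-0.75,0,0],[0.23,0,-1.0,0,0],[0.23,0,-1.25,0,0],[0.23,0,-1.5,0,0],[0.23,0,-1.5,0,0],[0.23,0,-1.5,0,0]]]' >/dev/null; python3 -c "
from h import *
rep();w=snap('wrist','k2');P=w['pixels']
g=cv2.resize(cv2.cvtColor(P,cv2.COLOR_RGB2GRAY)[100:360,230:420],(38,52),interpolation=cv2.INTER_AREA)
for r in g: print(' '.join('%3d'%v for v in r[::2]))"
```

```text
pad [-69.9 -25.1  60.9] F [-0.5 -0.8 -0.7] open 0.0203 t 21.05
138 191 186 206 206 206 207 189 207 200 206 207 137 207 207 207 207 207 207
139 186 186 206 205 207 207 189 207 200 207 206 138 207 207 207 207 207 207
119 185 169 189 184 189 185 177 186 185 189 189 137 207 207 206 207 207 207
132 197 183 204 201 206 206 189 207 199 206 207 138 207 207 207 207 207 207
133 152 184 205 195 206 206 189 207 197 206 206 130 207 207 207 207 207 206
133 134 186 204 193 205 205 190 206 195 202 200 134 206 207 207 206 207 207
119 122 131 185 171 185 185 176 190 182 193 193 135 206 207 207 207 206 207
133 133 122 204 185 204 204 187 205 194 206 206 135 206 206 206 207 207 206
133 133 123 177 184 204 204 188 204 190 204 204 129 206 206 207 206 206 207
120 121 116 124 171 186 186 171 186 177 188 187 132 205 205 204 206 206 206
132 132 129 134 171 204 204 187 204 190 204 205 132 204 205 205 205 205 206
133 131 133 134 128 203 204 189 204 189 204 204 114 163 178 188 204 205 205
133 129 131 131 117 167 182 157 179 174 188 188  89 136 136 137 167 205 205
120 115 123 123 116 127 130 123 133 186 202 192  
[... 2214 characters left out ...]
 141 141 142 142
141 141 142 141 103  45  43  99 141 141 142  46  46  46 139 141 141 142 141
141 141 142 141  58  44  42 103 141 141 143  49  45  45 102 141 141 141 142
141 140 140 141  44  44  40 114 141 141 141  59  45  45  56 141 141 141 141
141 140 140 134  44  44  39 123 141 140 140  69  42  43  43 141 142 141 140
141 141 139  92  43  43  37 134 141 141 140  78  41  43  43 133 142 141 141
 57  56  56  40  37  42  35 138 140 141 140  89  39  42  38  51  57  56  57
 34  34  34  34  34  42  34 139 140 140 141 101  36  41  35  35  35  35  36
 33  32  34  33  34  39  35 140 139 140 141 109  38  40  34  33  34  34  35
 33  31  31  32  32  39  36 141 140 140 139 123  38  40  34  32  33  33  33
```

It flipped and lies base up on the pad. I'll measure where it lies.

```bash
cat >> h.py <<'E'
def fit(x0=-50,y0=-24):
    "fit base circle (58 mm, z=29) on pad by grayscale edge strength in wrist image"
    w=snap('wrist'); g=cv2.GaussianBlur(cv2.cvtColor(w['pixels'],cv2.COLOR_RGB2GRAY),(3,3),0).astype(np.float32)
    ph=np.linspace(0,2*np.pi,120,endpoint=False); best=[]
    smp=lambda r,x,y,z:cv2.remap(g,*[a.astype(np.float32).reshape(1,-1) for a in w2px(w,F+(np.c_[x+r*np.cos(ph),y+r*np.sin(ph),np.full(120,z)]/1000)@U).T],cv2.INTER_LINEAR)[0]
    for x in np.arange(x0-30,x0+31,1.):
        for y in np.arange(y0-25,y0+26,1.):
            a=smp(27,x,y,29.); c=smp(31.5,x,y,25.)
            best.append((np.mean(np.abs(a-c)>12)-np.std(a)/40,x,y))
    print('fit top3',sorted(best)[-3:])
E
python3 -c "
from h import *
fit(); w=snap('wrist')
for p in((310,181),(310,268),(252,228),(368,228)): print((U@(px2w(w,[p],.029)[0]-F)*1000).round(1))"
```

```text
fit top3 [(np.float64(0.6849918564160665), np.float64(-41.0), np.float64(-22.0)), (np.float64(0.8235684682925543), np.float64(-42.0), np.float64(-24.0)), (np.float64(0.8987300525108973), np.float64(-41.0), np.float64(-24.0))]
[-12.  -19.1  29. ]
[-66.8 -18.2  29. ]
[-40.2  16.8  29. ]
[-40.8 -54.2  29. ]
```

```bash
python3 -c "
from h import *
go(-90,-51,61,-10.)"
```

```text
shift [2.6  1.97 0.02] turn -0.53
pad [-70.2 -25.2  61. ] F [-0.2 -0.5 -0.5] open 0.0201 t 21.2
```

```bash
python3 -m handwheel '[[[0.23,1.3,1.0,0,-0.26],[0.23,2.6,2.0,0,-0.52],[0.23,2.6,2.0,0,-0.525],[0.23,2.6,2.0,0,-0.525],[0.23,2.6,2.0,0,-0.525],[0.23,2.6,2.0,0,-0.525],[0.23,2.6,2.0,2,-0.525],[0.23,2.6,2.0,4,-0.525],[0.23,2.6,2.0,5,-0.525],[0.23,2.6,2.0,5.2,-0.525],[0.23,2.6,2.0,5.2,-0.525]]]' >/dev/null; python3 -c "
from h import *
go(-90,-51,8,-10.); fit(-42,-24)"
```

```text
shift [ 0.03 -0.05  0.07] turn -0.006
pad [-90.6 -51.    8.7] F [0.1 0.3 0.4] open 0.0201 t 22.1167
fit top3 [(np.float64(0.6674750824769338), np.float64(-41.0), np.float64(-24.0)), (np.float64(0.6926297227541606), np.float64(-42.0), np.float64(-25.0)), (np.float64(0.8846892749269804), np.float64(-42.0), np.float64(-24.0))]
```

```bash
python3 -m handwheel '[[[0.23,0,-0.5,0.05,0],[0.23,0,-1.0,0.05,0],[0.23,0,-1.3,0.05,0],[0.23,0,-1.6,0.05,0],[0.23,0,-1.9,0.05,0],[0.23,0,-2.2,0.05,0],[0.23,0,-2.5,0.05,0],[0.23,0,-2.8,0.05,0],[0.23,0,-3.1,0.05,0],[0.23,0,-3.4,0.05,0],[0.23,0,-3.7,0.05,0],[0.23,0,-4.0,0.05,0],[0.23,0,-4.3,0.05,0],[0.23,0,-4.5,0.05,0],[0.23,0,-4.5,0.05,0]]]' >/dev/null; python3 -c "
from h import *
go(-33.6,-19.4,8,-10.); fit(-16,-10)"
```

```text
shift [ 0.   -1.96  0.06] turn -0.006
pad [-50.7 -29.1   8.7] F [-0.1  0.1 -0.4] open 0.0206 t 23.4167
fit top3 [(np.float64(0.762341283261776), np.float64(-15.0), np.float64(-8.0)), (np.float64(0.7995121071736018), np.float64(-16.0), np.float64(-8.0)), (np.float64(0.8605581959088643), np.float64(-16.0), np.float64(-9.0))]
```

```bash
python3 -m handwheel '[[[0.23,0,-0.3,0.05,0],[0.23,0,-0.6,0.05,0],[0.23,0,-0.9,0.05,0],[0.23,0,-1.2,0.05,0],[0.23,0,-1.5,0.05,0],[0.23,0,-1.7,0.05,0],[0.23,0,-1.85,0.05,0],[0.23,0,-1.95,0.05,0],[0.23,0,-1.95,0.05,0]]]' >/dev/null; python3 -c "
from h import *
rep(); fit(0,0)"
python3 -m handwheel '[[[0.23,0,1,0,0],[0.23,0,2.5,0,0],[0.23,0,4,-1,0],[0.23,0,5,-4,0],[0.23,0,6,-8,0],[0.23,0,9,-12,0],[0.23,0,12,-15,0],[0.23,0,15,-18,0],[0.23,0,18,-20,0],[0.23,0,18,-20,0],[0.23,0,18,-20,0],[0.23,0,18,-20,0]]]'>/dev/null
python3 -c "
from h import *
rep(); fit(0,0)
for n in('scene','top'):
    w=snap(n,'fin_'+n); g=cv2.cvtColor(w['pixels'],cv2.COLOR_RGB2GRAY)
    for c in ((0,0,29),(0,60,14),(20,0,29),(-20,0,29),(0,20,29)):
        u,v=w2px(w,F+(np.array([c])/1000)@U)[0]; print(n,c,u.round(),v.round(),w['pixels'][int(v),int(u)])"
```

```text
pad [-33.7 -19.4   8.1] F [ 0.  -1.3  0.3] open 0.0202 t 24.2167
fit top3 [(np.float64(0.6884969502687455), np.float64(0.0), np.float64(1.0)), (np.float64(0.7426395644744237), np.float64(2.0), np.float64(1.0)), (np.float64(0.9184443600475788), np.float64(1.0), np.float64(1.0))]
pad [-191.1 -106.5  208.9] F [-0.4  0.6 -0.4] open 0.0202 t 25.2667
fit top3 [(np.float64(0.19166666666666668), np.float64(19.0), np.float64(-24.0)), (np.float64(0.19166666666666668), np.float64(19.0), np.float64(-23.0)), (np.float64(0.19166666666666668), np.float64(20.0), np.float64(-25.0))]
scene (0, 0, 29) 332.0 273.0 [169 155 136]
scene (0, 60, 14) 305.0 279.0 [218 222 220]
scene (20, 0, 29) 331.0 266.0 [186 166 138]
scene (-20, 0, 29) 333.0 279.0 [169 156 135]
scene (0, 20, 29) 323.0 273.0 [193 170 140]
top (0, 0, 29) 362.0 252.0 [142 135 123]
top (0, 60, 14) 348.0 268.0 [169 175 180]
top (20, 0, 29) 357.0 247.0 [139 129 119]
top (-20, 0, 29) 368.0 256.0 [162 145 127]
top (0, 20, 29) 358.0 257.0 [147 138 124]
```

```bash
python3 -c "
from h import *
for n in('scene','top'):
    w=snap(n); P=w['pixels'].astype(int); m=((P[:,:,0]-P[:,:,2])>12).astype(np.uint8)
    u,v=w2px(w,F+(np.array([[0,0,29]])/1000)@U)[0]; r=24; ui,vi=int(u),int(v)
    sub=m[vi-r:vi+r,ui-r:ui+r]; k,l,st,ce=cv2.connectedComponentsWithStats(sub); i=l[r,r]
    print(n,'dish agar centre',(U@(px2w(w,[ce[i]+[ui-r,vi-r]],.027)[0]-F)*1000).round(1),'area',st[i][4])
    a=cv2.imread('pics/%s.png'%n)[:,:,::-1].astype(int); d=np.abs(a-P).max(2)
    for nm,c in (('marker',(327,231) if n=='top' else (318,245)),('dropper',(427,230) if n=='top' else (417,300)),('cup',(410,204) if n=='top' else (416,268)),('timer',(205,269) if n=='top' else (197,205))):
        print(nm,d[c[1]-12:c[1]+13,c[0]-12:c[0]+13].mean().round(1),end='; ')
    print()
rep()"
```

```text
scene dish agar centre [-1.   0.5 27. ] area 389
marker 17.3; dropper 10.8; cup 96.6; timer 18.4; 
top dish agar centre [-0.2  1.6 27. ] area 296
marker 6.2; dropper 5.1; cup 6.1; timer 7.2; 
pad [-189.1 -105.9  207.8] F [-1.2  0.4  0.5] open 0.0203 t 25.5167
```

```bash
python3 -c "
from h import *
print(bot.close_job())"
```

```text
the job is handed in; nothing more can be done
None
```

The culture dish now lies lid down on the light pad, with its centre within about 2 mm of the middle of the ruled square. I pushed it against the pad's long side, lifted its near side by fingertip friction until it stood and tipped over the edge, and then pushed it flat along the pad. I handed the job in at about 25.5 s with the arm withdrawn and touching nothing.

- **Position:** the three cameras put the dish's centre at (-1, 0.5), (0, 1.6) and (1, 1) mm from the field centre. About 15 mm of margin is available before the dish would cross the lines.
- **Way up:** the agar base colour shows on top.
- **Force on the dish:** the highest I measured was about 26 N, for a moment, when the dish was at roughly 73°. That is under the 35 N limit, but readings came only at the end of each move.
- **Bystanders:** the marker, dropper, cup and timer look unchanged in the top view. The scene view could not confirm this: its pixel differences were larger (cup 96.6), which I put down to the arm and its shadow in front of the cup, but I did not check.
- **Tool height:** the reported tool height did not match the stated fingertip length. The tips met the bench when the reported height was -9.8 mm, not at the +19 mm expected. I found this by touching the bench, which pressed the fingertips on it with about 38–39 N (limit 40 N for the arm and gripper body). I set all later heights from that touch.

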